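# Push the stuck filter basket out of the espresso handle and set it to soak

## Task

The steel filter basket is stuck in the espresso handle (portafilter) that lies upside down in its leaning rest. Slide the small pan from the blue heat mat to under the handle's mouth, then take the push stick from its wooden block and push the basket out from behind through the spout hole, so that it drops into the pan. Put the stick back upright in its hole, and bring the pan with the basket back to stand on the heat mat, leaving the other things where they are.

Things in the scene. Friction and masses are not known exactly. Their poses are not given: they have to be found in the camera images.
- portafilter: espresso handle, steel head and black grip, fixed upside down in the collar of a steel rest whose foot is behind; free below in front and at both sides. Origin: centre of its mouth, 98 mm up. z axis: out through the spout hole, leaning 26 deg from vertical to the robot's side; x axis: along the grip, away and up. Head with collar 85 mm across; its lowest point is 73 mm above the worktop
- spout_hole (a point): centre of the outer end of the round spout hole, in a short neck on the back of the head, on the head's z axis, 50 mm from the mouth. The hole is 17 mm across and about 15 mm long; the bottom of the stuck basket lies 28 mm below this point along the axis
- basket: round steel filter basket, 25 mm deep, 57 mm wide, rim 69 mm across, 60 g, held in the head by three sprung balls under its bead. Origin: centre of its open mouth; z axis towards its closed bottom. Stuck, it lies on the head's axis, mouth down. A push along the axis on the middle of its bottom, rising to 10 to 20 N within 5 mm, frees it; pushed 15 to 30 mm it is out and drops by itself
- basket_mid (a point): centre of the filter basket, 12 mm from its mouth
- drop_point (a point): point on the worktop beneath the portafilter's mouth above which the centre of the basket falls (10 mm farther from the robot than the mouth's centre). The front edge of the rest's foot, 136 mm wide and 14 mm high, lies 85 mm beyond this point
- pan: small round steel pan, 130 mm across the rim, 112 mm across its foot, 36 mm high, inside about 120 mm wide, 280 g, loose, on the heat mat at the start. Origin: centre of its underside, z up. Its black bar handle points to the pan's -x, about towards the robot
- pan_grip (a point): point in the middle of the straight pan handle, 135 mm from the pan's centre and 35 mm above the worktop. The handle is 18 mm wide, 12 mm thick, runs from 75 to 188 mm from the pan's centre and rises slightly outwards; it is gripped from above across its width
- mat: thin round blue heat mat, 180 mm across, 1 mm thick, fixed to the worktop; origin at its centre. Things slide over it freely
- block: fixed dark wooden tool block, 90 x 62 mm, 56 mm high, with two round holes in its top; origin at the centre of its underside
- stick_hole (a point): centre of the mouth of the smaller hole of the block, 15.5 mm across and 50 mm deep; the push stick stands in it
- stick: push stick, 145 mm long, 80 g, loose, upright in the block's smaller hole at the start. Steel pin 12 mm across, 70 mm long; above it a brass ring, then a round wooden grip 24 mm across from 77 to 145 mm from the tip, to be held at 90 to 130 mm. Origin: middle of the pin's free end (tip); z axis along the stick towards its wooden top
- mug: green and white mug, a bystander
- salt: salt shaker with a grey top, a bystander
- mill: wooden pepper mill, a bystander
- lemon: lemon, a bystander
- garlic: garlic bulb, a bystander
- tamper: espresso tamper with a steel foot and a dark wooden grip, a bystander

How it is judged:
By the outcome, as a careful person would: the job done as asked, in the order asked, and still so for the second after the job is handed in, with the robot touching nothing.
It also fails if it takes over 72 s, if anything falls off the work surface, if the arm or the gripper's body presses on something with over 40 N, if the wrist force passes 120 N, or if a joint passes its speed limit or range.

## Robot

A 6-joint arm with a two-finger parallel gripper is mounted at the origin on a cart in front of the work surface, level with it; the furniture and walls round the work are solid. World frame = base frame: x ahead of the robot, y to its left, z up, the work surface at z = 0. Lengths are in m, angles in rad, forces in N, time in s.
With the tool pointing down it reaches from about 0.275 to 0.775 m from the base axis. Payload 14.6 kg.
Tool frame: the origin (TCP) lies between the finger pads; the fingertips stand 17 mm ahead of it and the grasp point (between the pads) lies 2 mm behind it (robot.tcp_to_tips is the distance from the TCP to the fingertips, in m); z points along the fingers, y is the direction in which the jaws open and shut (so a half turn about z gives the same grasp; the last joint's range is limited). The gripper opens to 85 mm and grips with 20 to 120 N. Pads are 22 mm wide; open, the fingers measure 114 mm over their backs; the gripper's body (76 mm by 85 mm) begins 54 mm behind the grasp point. The pads swing forward as they close: fully open they stand 13 mm farther back than shut.
Start: joints at [1.05, 0.263, -0.048, 1.259, 0, 1.415], TCP at [0.188, 0.49, 0.248] pointing down, gripper open.
Joint ranges: [-2.65, 2.65], [-0.89, 1.7], [-1.18, 1.37], [-2.13, 2.11], [-1.35, 1.29], [-3.14, 3.14]. Speed limits (rad/s): [1.89, 1.89, 2.57, 2.79, 3.14, 3.14].

## Interface

Orientations are given as [roll, pitch, yaw] about the fixed x, y, z axes, in that order (R = Rz(yaw) Ry(pitch) Rx(roll)).
In Python, from rig import robot, cams gives the robot as it stands.
- The arm moves only by the tool servo_tool, never from a script. Its arguments are lists of equal length, an entry for each row: "xyz": the shift along the tool's x, y, z normalised to -1 to 1, where 1 is 50 mm, a list of three; "delta_rot": the turn, a rotation vector about the tool's x, y, z normalised to -1 to 1, where 1 is 0.12 rad, a list of three. A call has 1 to 8 rows; each row shifts and turns the commanded pose from where the row before left it, along the tool's axes as they then stand; what a row does not reach is not made up. A row lasts 1/8 s, in which the tool goes at most 62.5 mm and 10.7 degrees, less where a joint would pass 70% of its speed; a pose out of reach is approached as far as the arm can. A call with a number of a shift or a turn outside -1 to 1 is refused whole. A call with a gripper value outside its range is refused whole. "jaw" is the finger opening in mm, from 0 to 85.4, set as the call begins (left out, the last holds). The fingers move at their own pace and stop on an object; the grip force is fixed at half the most. Time passes only in rows, so rows that do not move let the fingers close. It gives the time, the measured TCP pose, the force and the opening at its end, in the units of the state.
- robot.sense(): the state, without advancing time (a new reading comes with each control period).
- cams.get_image(name): name is "side" or "top" or "wrist"; returns the picture (480x640x3 uint8, red, green, blue); there is no depth.
- cams.get_calibration(name): a dict with "fx", "fy", "cx", "cy" (pixels), "rvec" (rotation vector, rad) and "tvec" (3), from world to camera coordinates, as OpenCV has them. Camera axes: x right, y down, z forward; pixel columns grow to the right and rows downward; lengths in m; the calibration is good to about 2 mm. A picture is of the moment at which its call begins: read the wrist's pose just before it. get_calibration takes no time and is no camera call; for the wrist camera it gives the pose at the moment of the call.
- robot.close_job(): hands the job in, once; it reports no verdict.
Trained networks look in the newest picture that a camera, given by its name, has taken for a name from the list of things; names that differ only in an ending like _2 or _b are one class to them, and where a whole thing is asked for, a point or a joint stands for the part that bears it (a point fixed in the world has none). Each returns a list of dicts, best first, with "conf" (0 to 1); they miss things now and then, are a little off and sometimes report something else, mostly with a low value. They report only what shows in the picture. A call takes as long as a camera call.
- cams.spot_in(camera, target): "position" ([column, row] in pixels, amid what is visible of it).
- cams.regions_of(camera, target): "region" (480x640 bool, what is visible of it) and "position" ([column, row] in pixels, amid what is visible of it).
- cams.tip_of(camera, target): "position" ([column, row] in pixels: a listed point, or the origin of a listed thing).
The state is a dict: "time_s": time; "joint_pos": joint angles; "qd": joint speeds; "joint_efforts": joint torques, N m; "eef_pos": TCP position; "orientation": TCP orientation; "ft_force": force on the tool from outside, world axes, zero at the start; "moment": the same for the moment, N m; "width": finger opening in m.
Only numpy, scipy, OpenCV 4.12 (cv2) and the standard library are available. Lean on these libraries where they do the work, as an engineer would, in place of code of your own. Each camera call takes 0.05 s, during which the arm holds its last target. There are 200 camera calls.

## Working session

There is one attempt and no reset: what is moved stays moved. The work goes in short steps, Python scripts to look and compute and a tool call to move; the robot and the scene stay as the last step left them, time stands still between calls to the robot, and variables do not carry over. Pictures are saved under pics/ and viewed, about 8 in all and at most 12, crops included, and the job is handed in when it is done.

Besides the shell and the picture viewer there is one more tool, called by a JSON object that holds its "name" and its "arguments", one argument or row to a line. servo_tool: Moves the arm, as the interface text tells. Scaled input: -1 to 1 covers 50 mm each way for a shift and 0.12 rad each way for a turn. Its arguments: {"type":"object","properties":{"xyz":{"type":"array"},"delta_rot":{"type":"array"},"jaw":{"type":"number"}},"required":["xyz","delta_rot"]}

```bash
ls; mkdir -p pics
cat > h.py <<'E'
import numpy as np, cv2
from rig import robot, cams
from scipy.spatial.transform import Rotation as R
def cal(n):
    c=cams.get_calibration(n); K=np.array([[c['fx'],0,c['cx']],[0,c['fy'],c['cy']],[0,0,1.]])
    M=cv2.Rodrigues(np.array(c['rvec'],float))[0]; return K,M,np.array(c['tvec'],float).ravel()
def ray(n,p):
    K,M,t=cal(n); o=-M.T@t; d=M.T@np.linalg.inv(K)@np.array([p[0],p[1],1.]); return o,d/np.linalg.norm(d)
def atz(n,p,z):
    o,d=ray(n,p); return o+d*(z-o[2])/d[2]
def tri(obs):
    A=np.zeros((3,3));b=np.zeros(3);L=[ray(*x) for x in obs]
    for o,d in L: P=np.eye(3)-np.outer(d,d);A+=P;b+=P@o
    x=np.linalg.solve(A,b); return x,[np.linalg.norm((np.eye(3)-np.outer(d,d))@(x-o)) for o,d in L]
def proj(n,X):
    K,M,t=cal(n); q=K@(M@np.array(X)+t); return q[:2]/q[2]
def pose():
    s=robot.sense(); return np.array(s['eef_pos']),R.from_euler('xyz',s['orientation'])
def save(n,f):
    im=cams.get_image(n); cv2.imwrite('pics/'+f,cv2.cvtColor(im,cv2.COLOR_RGB2BGR)); return im
E
cat > m.py <<'E'
from h import *
np.set_printoptions(precision=4,suppress=True)
save('side','side0.png');save('top','top0.png');save('wrist','wrist0.png')
for n in ['spout_hole','drop_point','pan','pan_grip','mat','block','stick_hole','stick','portafilter','basket','mug','salt','mill','lemon','garlic','tamper']:
    o={}
    for c in ['side','top']:
        r=cams.tip_of(c,n)
        if r: o[c]=r[0]; print(n,c,np.round(r[0]['position'],1),round(r[0]['conf'],2),'z0:',atz(c,r[0]['position'],0))
    if len(o)==2: print('   tri',*tri([(c,o[c]['position']) for c in o]))
print(robot.sense())
E
python3 m.py; python3 -c "
import cv2,numpy as np
a=[cv2.imread('pics/%s0.png'%n) for n in('side','top')]
cv2.imwrite('pics/c0.png',cv2.resize(np.vstack(a),(450,600)))"
```

```text
pics
spout_hole side [310.7 222.9] 0.58 z0: [0.5623 0.2948 0.    ]
spout_hole top [287.5 229.2] 0.89 z0: [0.542  0.0587 0.    ]
   tri [0.5324 0.0513 0.1389] [np.float64(0.002947972343238613), np.float64(0.002947972343238481)]
drop_point side [379.9 351.3] 0.22 z0: [ 0.6469 -0.3142  0.    ]
pan side [310.3 334.2] 0.62 z0: [ 0.4947 -0.2409 -0.    ]
pan_grip side [249.9 331.4] 0.71 z0: [ 0.3519 -0.2157  0.    ]
pan_grip top [416.2 303.7] 0.86 z0: [ 0.3542 -0.265   0.    ]
   tri [ 0.3558 -0.2569  0.0374] [np.float64(0.002525151829369448), np.float64(0.0025251518293693312)]
mat side [312.1 334.9] 0.74 z0: [ 0.4986 -0.2438  0.    ]
mat top [419.  303.9] 0.5 z0: [ 0.3537 -0.272   0.    ]
   tri [ 0.4257 -0.2746  0.0464] [np.float64(0.06798501145117045), np.float64(0.06798501145117042)]
block side [295.6 229.6] 0.88 z0: [0.5071 0.2548 0.    ]
block top [214.5 242.9] 0.63 z0: [ 0.5076  0.2429 -0.    ]
   tri [0.5066 0.2413 0.0079] [np.float64(0.0008293409567038034), np.float64(0.0008293409567038526)]
stick_hole top [213.9 252.7] 0.95 z0: [0.4829 0.2443 0.    ]
stick side [298.8 230.6] 0.49 
[... 1534 characters left out ...]
6942945852665953)]
tamper side [276.3 210.2] 0.59 z0: [0.4522 0.3964 0.    ]
tamper top [150.2 264.3] 0.91 z0: [0.4538 0.4047 0.    ]
   tri [ 0.4532  0.4066 -0.0055] [np.float64(0.000504143317269666), np.float64(0.0005041433172697499)]
{'time_s': 1.75, 'joint_pos': array([ 1.0497,  0.2631, -0.0483,  1.2594, -0.    ,  1.4155]), 'qd': array([ 0.0012,  0.0003, -0.0013, -0.0007,  0.0017, -0.0009]), 'joint_efforts': array([  0.0009, -63.7421,  38.4774,   0.0009,  -0.0001,  -0.    ]), 'eef_pos': array([0.1878, 0.4903, 0.2483]), 'orientation': array([3.1416, 0.    , 2.7758]), 'ft_force': array([ 0.452 , -0.328 ,  0.7921]), 'moment': array([-0.0444, -0.0016, -0.0444]), 'width': 0.08564880854491004}
```

View pics/side0.png

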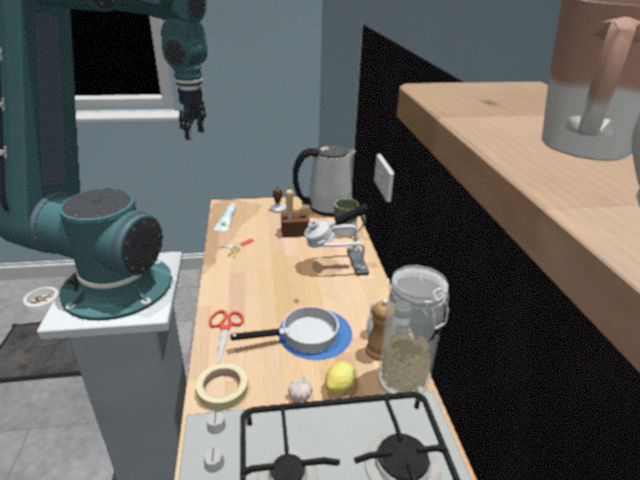

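View pics/top0.png

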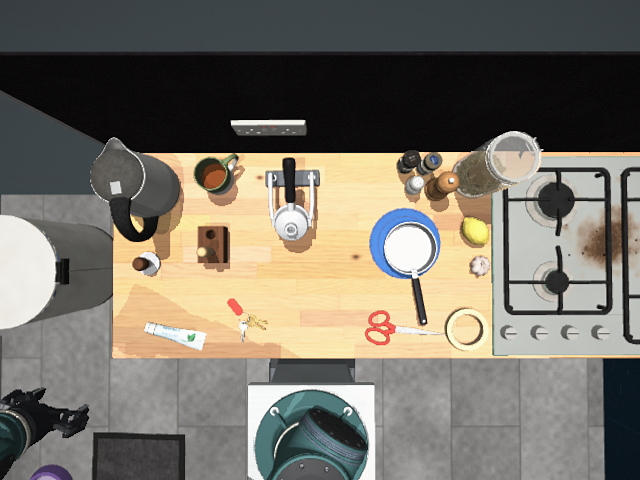

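The side view shows the pan at about (310,331) with its handle towards the robot, the portafilter at (320,235), and the stick in its block at (290,215). The top view agrees: pan (411,249), portafilter head (291,222), stick (203,253). I'll write a move planner and set off.

```bash
cat >> h.py <<'E'
def down(yaw,tilt=0.): # tool pointing down; tilt>0: tool z leans to +x after yaw handled in world
    return R.from_euler('y',-tilt)*R.from_euler('xyz',[np.pi,0,yaw])
def plan(wps,start=None,dig=2):
    """wps: list of (pos,Rot,nrows); prints rows"""
    p,r=start or pose(); X=[];D=[]
    for g,G,n in wps:
        p0,r0=p,r; w=(r0.inv()*G).as_rotvec()
        for i in range(1,n+1):
            tp=p0+(np.array(g)-p0)*i/n; tr=r0*R.from_rotvec(w*i/n)
            dx=np.round(r.inv().apply(tp-p)/.05,dig); dr=np.round((r.inv()*tr).as_rotvec()/.12,dig)
            X.append((dx+0.).tolist());D.append((dr+0.).tolist())
            p=p+r.apply(dx*.05); r=r*R.from_rotvec(dr*.12)
    m=max(np.abs(X).max(),np.abs(D).max())
    for k in range(0,len(X),8): print('xyz',X[k:k+8],'\nrot',D[k:k+8])
    print('max',m,'end',p,r.as_euler('xyz'))
E
python3 -c "
from h import *
plan([((.42,.1,.25),down(3.0),9),((.36,-.257,.17),down(3.26),8)])"
```

```text
xyz [[-0.79, -0.63, 0.0], [-0.78, -0.64, -0.01], [-0.76, -0.66, 0.0], [-0.74, -0.69, -0.01], [-0.73, -0.7, 0.0], [-0.71, -0.72, 0.0], [-0.69, -0.73, -0.01], [-0.67, -0.76, 0.0]] 
rot [[0.0, 0.0, -0.21], [0.0, 0.0, -0.21], [0.0, 0.0, -0.2], [0.0, 0.0, -0.21], [0.0, 0.0, -0.21], [0.0, 0.0, -0.21], [0.0, 0.0, -0.2], [0.0, 0.0, -0.21]]
xyz [[-0.65, -0.77, 0.0], [0.02, -0.9, 0.2], [0.05, -0.91, 0.2], [0.09, -0.9, 0.2], [0.11, -0.9, 0.2], [0.14, -0.89, 0.2], [0.16, -0.89, 0.2], [0.2, -0.88, 0.2]] 
rot [[0.0, 0.0, -0.21], [0.0, 0.0, -0.27], [0.0, 0.0, -0.27], [0.0, 0.0, -0.27], [0.0, 0.0, -0.27], [0.0, 0.0, -0.27], [0.0, 0.0, -0.27], [0.0, 0.0, -0.27]]
xyz [[0.23, -0.88, 0.2]] 
rot [[0.0, 0.0, -0.27]]
max 0.91 end [ 0.35984556 -0.25713809  0.16977724] [ 3.14159139e+00  1.50130953e-05 -3.02376087e+00]
```

{"name": "servo_tool", "arguments": {
  "xyz": [
    [-0.79, -0.63, 0],
    [-0.78, -0.64, 0],
    [-0.76, -0.66, 0],
    [-0.74, -0.69, 0],
    [-0.73, -0.7, 0],
    [-0.71, -0.72, 0],
    [-0.69, -0.73, 0],
    [-0.67, -0.76, 0]
  ],
  "delta_rot": [
    [0, 0, -0.21],
    [0, 0, -0.21],
    [0, 0, -0.2],
    [0, 0, -0.21],
    [0, 0, -0.21],
    [0, 0, -0.21],
    [0, 0, -0.2],
    [0, 0, -0.21]
  ]
}}

```text
time_s: 2.75
eef_pos: [0.395, 0.1416, 0.2484]
orientation: [3.141, 0.0, 2.976]
ft_force: [0.6, 0.8, -1.1]
width: 0.0852
```

Run:
```python
from h import *
print(pose()[0],pose()[1].as_euler('xyz'))
save('wrist','w1.png')
for n in ['spout_hole','portafilter','basket_mid','drop_point','stick_hole','stick']:
    r=cams.tip_of('wrist',n)
    if r: print(n,r[0]['position'],r[0]['conf'],[np.round(atz('wrist',r[0]['position'],z),4) for z in(.143,.098,0.056)])
plan([((.42,.1,.25),down(3.0),1),((.36,-.257,.17),down(3.26),8)])
```

```text
[0.3949758  0.14162863 0.24843606] [3.14134130e+00 4.79015467e-04 2.97576081e+00]
stick_hole [454.9, 292.8] 0.87 [array([0.4398, 0.2193, 0.143 ]), array([0.4616, 0.2319, 0.098 ]), array([0.482 , 0.2436, 0.056 ])]
stick [239.2, 429.5] 0.25 [array([0.518, 0.063, 0.143]), array([0.555 , 0.0452, 0.098 ]), array([0.5896, 0.0286, 0.056 ])]
xyz [[-0.66, -0.78, -0.03], [0.02, -0.9, 0.2], [0.05, -0.91, 0.2], [0.09, -0.9, 0.2], [0.11, -0.9, 0.2], [0.14, -0.89, 0.2], [0.16, -0.89, 0.2], [0.2, -0.89, 0.2]] 
rot [[0.0, 0.0, -0.2], [0.0, 0.0, -0.27], [0.0, 0.0, -0.27], [0.0, 0.0, -0.27], [0.0, 0.0, -0.27], [0.0, 0.0, -0.27], [0.0, 0.0, -0.27], [0.0, 0.0, -0.28]]
xyz [[0.23, -0.87, 0.2]] 
rot [[0.0, 0.0, -0.27]]
max 0.91 end [ 0.35984372 -0.25693445  0.16978064] [ 3.14145386e+00  2.01714612e-05 -3.02268647e+00]
```

View pics/w1.png

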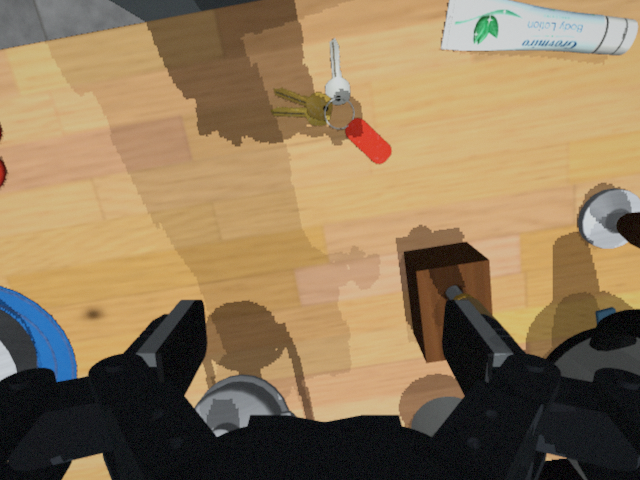

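The wrist camera looks towards the base. It shows the block at (447,300), the stick's pin at (455,293) and the portafilter neck at (225,420). On to the pan.

{"name": "servo_tool", "arguments": {
  "xyz": [
    [-0.66, -0.78, 0],
    [0.02, -0.9, 0.2],
    [0.05, -0.91, 0.2],
    [0.09, -0.9, 0.2],
    [0.11, -0.9, 0.2],
    [0.14, -0.89, 0.2],
    [0.16, -0.89, 0.2],
    [0.2, -0.89, 0.2]
  ],
  "delta_rot": [
    [0, 0, -0.2],
    [0, 0, -0.27],
    [0, 0, -0.27],
    [0, 0, -0.27],
    [0, 0, -0.27],
    [0, 0, -0.27],
    [0, 0, -0.27],
    [0, 0, -0.28]
  ]
}}

```text
time_s: 4.1
eef_pos: [0.3677, -0.2138, 0.1782]
orientation: [-3.141, 0.0, -3.053]
ft_force: [0.9, -0.2, -0.1]
width: 0.0854
```

```bash
cat > pg.py <<'E'
from h import *
import sys
np.set_printoptions(precision=4,suppress=True)
print(pose()[0],pose()[1].as_euler('xyz'))
for c in ['wrist','top','side']:
    im=save(c,f'pan_{c}_{sys.argv[1]}.png')
    for n,z in [('pan_grip',.035),('pan',.001),('mat',.001)]:
        r=cams.tip_of(c,n)
        if r: print(c,n,np.round(r[0]['position'],1),round(r[0]['conf'],2),atz(c,r[0]['position'],z))
        if n=='pan_grip': continue
        q=cams.regions_of(c,n)
        if q:
            m=q[0]['region'].astype(np.uint8); cs,_=cv2.findContours(m,0,2); k=max(cs,key=cv2.contourArea)
            print('   region',n,q[0]['conf'],cv2.boundingRect(k),m.sum())
            np.save(f'pics/{c}_{n}_{sys.argv[1]}.npy',m)
E
python3 pg.py a
```

```text
[ 0.3677 -0.2138  0.1782] [-3.1413  0.0005 -3.0532]
wrist pan_grip [248.1 207.7] 0.55 [ 0.3575 -0.2691  0.035 ]
wrist pan [276.  353.3] 0.58 [ 0.4903 -0.2451  0.001 ]
   region pan 0.65 (191, 131, 163, 302) 21538
   region mat 0.74 (272, 272, 116, 147) 6485
top pan_grip [416.1 302.7] 0.73 [ 0.3605 -0.2573  0.035 ]
top pan [406.  249.1] 0.9 [ 0.4915 -0.2399  0.001 ]
   region pan 0.81 (384, 221, 53, 72) 2337
   region mat 0.69 (370, 208, 71, 71) 1733
side pan_grip [251.9 332.4] 0.75 [ 0.3576 -0.2577  0.035 ]
side pan [310.7 334.3] 0.7 [ 0.4954 -0.2424  0.001 ]
   region pan 0.95 (229, 306, 109, 47) 2441
side mat [299.  233.5] 0.38 [0.5155 0.2271 0.001 ]
   region mat 0.85 (278, 312, 74, 48) 1008
```

View pics/pan_wrist_a.png

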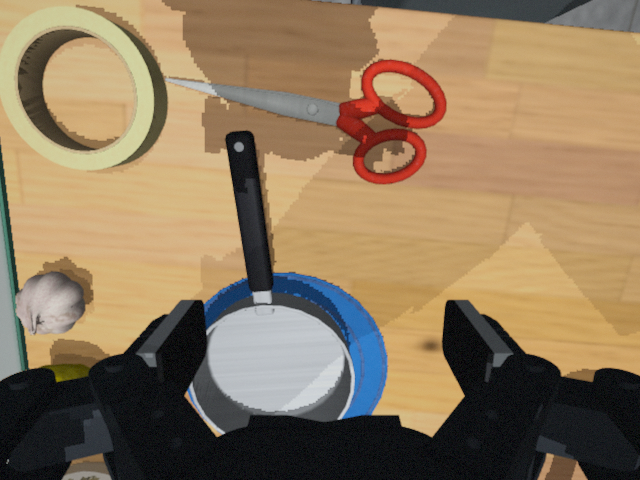

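The picture shows the pan handle running from (238,138) to (262,290), black and clear of the scissors. Next I'll work out its line.

Run:
```python
from h import *
np.set_printoptions(precision=4,suppress=True)
a=atz('wrist',(239,134),.04);b=atz('wrist',(261,290),.03);print(a,b,np.linalg.norm(a-b))
d=(b-a)[:2]/np.linalg.norm((b-a)[:2]);yaw=np.arctan2(d[1],d[0]);print('yaw',yaw)
c=a[:2]+d*188e-3;print('pan centre',c,'b->c',b[:2]+d*.075)
print('mat',atz('top',(405.5,243.5),.001),atz('wrist',(387,365),.001))
g=c-d*.135;print('grip',g)
g=np.append(g,.16);Y=yaw+np.pi
plan([(g,down(Y),3),((g[0],g[1],.034),down(Y),4)])
```

```text
[ 0.3092 -0.2737  0.04  ] [ 0.4205 -0.2562  0.03  ] 0.11319037121874381
yaw 0.15576080247106952
pan centre [ 0.4949 -0.2445] b->c [ 0.4946 -0.2445]
mat [ 0.5056 -0.2387  0.001 ] [ 0.4941 -0.1478  0.001 ]
grip [ 0.3615 -0.2654]
xyz [[0.07, -0.34, 0.12], [0.08, -0.34, 0.12], [0.08, -0.34, 0.13], [0.0, 0.0, 0.63], [0.0, 0.0, 0.63], [0.0, 0.0, 0.63], [0.0, 0.0, 0.63]] 
rot [[0.0, 0.0, -0.2], [0.0, 0.0, -0.19], [0.0, 0.0, -0.2], [0.0, 0.0, 0.0], [0.0, 0.0, 0.0], [0.0, 0.0, 0.0], [0.0, 0.0, 0.0]]
max 0.63 end [ 0.3617 -0.2653  0.0338] [ 3.1416 -0.     -2.9854]
```

{"name": "servo_tool", "arguments": {
  "xyz": [
    [0.07, -0.34, 0.12],
    [0.08, -0.34, 0.12],
    [0.08, -0.34, 0.13],
    [0, 0, 0.63],
    [0, 0, 0.63],
    [0, 0, 0.63],
    [0, 0, 0.63],
    [0, 0, 0]
  ],
  "delta_rot": [
    [0, 0, -0.2],
    [0, 0, -0.19],
    [0, 0, -0.2],
    [0, 0, 0],
    [0, 0, 0],
    [0, 0, 0],
    [0, 0, 0],
    [0, 0, 0]
  ],
  "jaw": 55
}}

```text
time_s: 6.0
eef_pos: [0.3608, -0.2644, 0.0325]
orientation: [3.139, -0.002, -2.986]
ft_force: [0.1, -0.5, 0.5]
width: 0.0551
```

{"name": "servo_tool", "arguments": {
  "xyz": [
    [0, 0, 0],
    [0, 0, 0],
    [0, 0, 0],
    [0, 0, 0],
    [0, 0, 0]
  ],
  "delta_rot": [
    [0, 0, 0],
    [0, 0, 0],
    [0, 0, 0],
    [0, 0, 0],
    [0, 0, 0]
  ],
  "jaw": 5
}}

```text
time_s: 6.62
eef_pos: [0.3619, -0.2656, 0.0341]
orientation: [-3.141, 0.0, -2.985]
ft_force: [-1.8, -1.5, 5.3]
width: 0.0165
```

Run:
```python
from h import *
np.set_printoptions(precision=4,suppress=True)
p,r=pose(); print(p,r.as_euler('xyz'),robot.sense()['width'],robot.sense()['ft_force'])
x=r.as_matrix()[:,0]; c=p[:2]-.135*x[:2]; print('pan c',c, 'off mat',c-np.array([.5056,-.2387]))
# target pan centre at drop with pan yaw 0
for dr in [(.566,.051)]:
  for pa in (0.0,):
    g=np.array([dr[0]-.135*np.cos(pa),dr[1]-.135*np.sin(pa),p[2]+.001])
    plan([(g,down(np.pi+pa),9)],dig=2)
```

```text
[ 0.3619 -0.2656  0.0341] [-3.1408  0.0003 -2.9855] 0.016544933237549134 [-1.8291 -1.5464  5.3151]
pan c [ 0.4952 -0.2446] off mat [-0.0104 -0.0059]
xyz [[-0.26, 0.67, 0.0], [-0.25, 0.68, -0.01], [-0.24, 0.68, 0.0], [-0.22, 0.68, 0.0], [-0.22, 0.69, 0.0], [-0.2, 0.69, -0.01], [-0.19, 0.69, 0.0], [-0.18, 0.7, 0.0]] 
rot [[0.0, 0.0, 0.14], [0.0, 0.0, 0.15], [0.0, 0.0, 0.14], [0.0, 0.0, 0.15], [0.0, 0.0, 0.14], [0.0, 0.0, 0.15], [0.0, 0.0, 0.14], [-0.01, 0.0, 0.15]]
xyz [[-0.16, 0.7, 0.0]] 
rot [[0.0, 0.0, 0.14]]
max 0.7 end [0.4308 0.0509 0.0349] [ 3.1411  0.0004 -3.1415]
```

{"name": "servo_tool", "arguments": {
  "xyz": [
    [-0.26, 0.67, -0.03],
    [-0.25, 0.68, 0],
    [-0.24, 0.68, 0],
    [-0.22, 0.68, 0],
    [-0.22, 0.69, 0],
    [-0.2, 0.69, 0],
    [-0.19, 0.69, 0],
    [-0.18, 0.7, 0]
  ],
  "delta_rot": [
    [0, 0, 0.14],
    [0, 0, 0.15],
    [0, 0, 0.14],
    [0, 0, 0.15],
    [0, 0, 0.14],
    [0, 0, 0.15],
    [0, 0, 0.14],
    [0, 0, 0.15]
  ]
}}

```text
time_s: 7.62
eef_pos: [0.4231, 0.0172, 0.0352]
orientation: [-3.141, -0.0, -3.125]
ft_force: [0.8, -1.3, -1.3]
width: 0.0171
```

Run:
```python
from h import *
np.set_printoptions(precision=4,suppress=True)
p,r=pose(); s=robot.sense(); print(p,r.as_euler('xyz'),s['width'],s['ft_force'])
save('top','t2.png');save('side','s2.png')
for n in ['spout_hole','portafilter','drop_point','pan','stick_hole']:
    o=[]
    for c in ('top','side'):
        for q in [0]*1:
            k=cams.tip_of(c,n)
            if k: o.append((c,k[0]['position'])); print(n,c,np.round(k[0]['position'],1),round(k[0]['conf'],2),atz(c,k[0]['position'],{'spout_hole':.143,'portafilter':.098,'stick_hole':.056}.get(n,0)))
    if len(o)==2: print('  tri',*tri(o))
plan([((.431,.051,.034),down(np.pi),3)])
```

```text
[0.4231 0.0172 0.0352] [-3.1414 -0.0004 -3.1254] 0.017062401928702595 [ 0.8026 -1.2766 -1.3172]
spout_hole top [290.5 232.4] 0.83 [0.5281 0.0441 0.143 ]
spout_hole side [308.9 221.3] 0.94 [0.5247 0.0537 0.143 ]
  tri [0.5256 0.0441 0.1484] [np.float64(0.0022102342304738953), np.float64(0.002210234230473764)]
portafilter top [288.9 223.7] 0.73 [0.5501 0.05   0.098 ]
portafilter side [318.5 235.1] 0.85 [0.5525 0.0516 0.098 ]
  tri [0.5511 0.0499 0.0991] [np.float64(0.0010910182377888108), np.float64(0.0010910182377888264)]
pan top [302.4 224.5] 0.78 [0.5539 0.0211 0.    ]
pan side [322.2 270.5] 0.93 [0.5609 0.016  0.    ]
  tri [ 0.5579  0.0207 -0.0033] [np.float64(0.00382060577857014), np.float64(0.0038206057785698648)]
stick_hole top [211.8 250.6] 0.95 [0.488  0.2376 0.056 ]
stick_hole side [287.1 217.7] 0.88 [0.4781 0.237  0.056 ]
  tri [0.4831 0.2382 0.055 ] [np.float64(0.004926595488176072), np.float64(0.004926595488175931)]
xyz [[-0.06, 0.23, 0.01], [-0.05, 0.24, 0.01], [-0.06, 0.24, 0.0]] 
rot [[0.0, 0.0, 0.04], [0.0, 0.0, 0.05], [0.0, 0.0, 0.04]]
max 0.24 end [0.4312 0.0512 0.0342] [-3.1415 -0.0002 -3.1411]
```

View pics/t2.png

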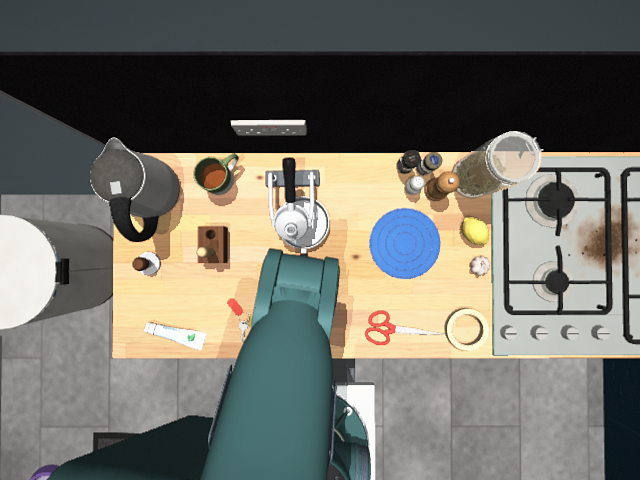

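Pan is between the mouth and the robot's hand at about (303,223), and the empty mat is centred at (405,243). I'll finish the slide, release and go up.

{"name": "servo_tool", "arguments": {
  "xyz": [
    [-0.04, 0.22, 0.01],
    [-0.03, 0.22, 0.01],
    [-0.03, 0.22, 0.01],
    [0, 0, 0]
  ],
  "delta_rot": [
    [0, 0, 0.04],
    [0, 0, 0.05],
    [0, 0, 0.04],
    [0, 0, 0]
  ]
}}

```text
time_s: 8.72
eef_pos: [0.4283, 0.0501, 0.0339]
orientation: [3.141, 0.001, -3.139]
ft_force: [0.7, -0.0, 4.1]
width: 0.0164
```

{"name": "servo_tool", "arguments": {
  "xyz": [
    [0, 0, 0],
    [0, 0, 0],
    [0, 0, 0],
    [0, 0, -0.4],
    [0, 0, -0.9],
    [0, 0, -1],
    [0, 0, -1],
    [0, 0, -1]
  ],
  "delta_rot": [
    [0, 0, 0],
    [0, 0, 0],
    [0, 0, 0],
    [0, 0, 0],
    [0, 0, 0],
    [0, 0, 0],
    [0, 0, 0],
    [0, 0, 0]
  ],
  "jaw": 60
}}

```text
time_s: 9.72
eef_pos: [0.4274, 0.049, 0.2505]
orientation: [3.141, 0.0, -3.14]
ft_force: [1.4, -0.4, -0.8]
width: 0.0601
```

Run:
```python
from h import *
np.set_printoptions(precision=4,suppress=True)
p,r=pose(); s=robot.sense(); print(p,r.as_euler('xyz'),s['width'],s['ft_force'])
for c in ('top','side'):
    save(c,c+'3.png')
    k=cams.tip_of(c,'pan'); print(c,k and (k[0]['conf'],atz(c,k[0]['position'],0)))
plan([((.54,.22,.27),down(np.pi),6)])
```

```text
[0.4274 0.049  0.2505] [ 3.1415  0.0001 -3.1405] 0.060103035420343794 [ 1.4351 -0.3697 -0.7976]
top (0.97, array([0.5623, 0.0511, 0.    ]))
side (0.73, array([0.5628, 0.0551, 0.    ]))
xyz [[-0.37, 0.57, -0.07], [-0.38, 0.57, -0.07], [-0.37, 0.57, -0.07], [-0.38, 0.57, -0.07], [-0.37, 0.57, -0.07], [-0.37, 0.57, -0.07]] 
rot [[0.0, 0.0, 0.0], [0.0, 0.0, 0.0], [0.0, 0.01, 0.01], [0.0, 0.0, 0.0], [0.0, 0.0, 0.0], [0.0, 0.0, 0.0]]
max 0.57 end [0.5399 0.2201 0.2702] [-3.1416  0.     -3.1415]
```

{"name": "servo_tool", "arguments": {
  "xyz": [
    [-0.37, 0.57, -0.07],
    [-0.38, 0.57, -0.07],
    [-0.37, 0.57, -0.07],
    [-0.38, 0.57, -0.07],
    [-0.37, 0.57, -0.07],
    [-0.37, 0.57, -0.07],
    [0, 0, 0]
  ],
  "delta_rot": [
    [0, 0, 0],
    [0, 0, 0],
    [0, 0, 0],
    [0, 0, 0],
    [0, 0, 0],
    [0, 0, 0],
    [0, 0, 0]
  ]
}}

```text
time_s: 10.8
eef_pos: [0.5399, 0.2215, 0.2677]
orientation: [-3.141, -0.003, -3.139]
ft_force: [-0.0, 0.0, -0.5]
width: 0.0603
```

Run:
```python
from h import *
np.set_printoptions(precision=4,suppress=True)
p,r=pose(); s=robot.sense(); print(p,r.as_euler('xyz'),s['width'])
save('wrist','w4.png')
for n,z in [('stick_hole',.056),('stick',.006),('spout_hole',.143)]:
    for k in cams.tip_of('wrist',n)[:1]: print(n,k['position'],k['conf'],atz('wrist',k['position'],z))
q=cams.regions_of('wrist','stick')
if q: 
    m=q[0]['region']; v,u=np.where(m); print('stick',q[0]['conf'],q[0]['position'],u.min(),u.max(),v.min(),v.max())
print('tcp px',proj('wrist',p))
```

```text
[0.5399 0.2215 0.2677] [-3.1412 -0.0027 -3.1387] 0.0602652448863566
stick_hole [349.3, 142.4] 0.64 [0.4829 0.2405 0.056 ]
stick [346.8, 139.3] 0.84 [0.4817 0.2409 0.006 ]
spout_hole [49.1, 223.8] 0.95 [0.5323 0.0397 0.143 ]
stick 0.79 [357.5, 146.9] 336 377 128 168
tcp px [330.2722 325.8517]
```

View pics/w4.png

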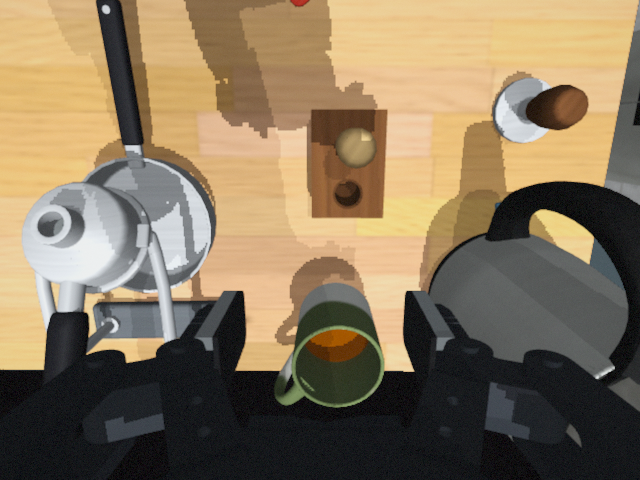

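The picture shows the stick's top at (356,147) over the block, the spout hole at (50,222), and the mug below the open fingers.

Run:
```python
from h import *
np.set_printoptions(precision=4,suppress=True)
print('stick top',atz('wrist',(356,148),.145),atz('wrist',(356,148),.12),'hole',atz('wrist',(347,142),.056))
w=('wrist',(49.8,223)); print('spout z143',atz(*w,.143))
print(tri([w,('top',(290.5,232.4))]),tri([w,('side',(308.9,221.3))]),tri([w,('top',(290.5,232.4)),('side',(308.9,221.3))]))
t=atz('wrist',(356,148),.145)
g=np.array([t[0],t[1],.19])
plan([(g,down(np.pi),4),((g[0],g[1],.114),down(np.pi),4)])
```

```text
stick top [0.4837 0.2389 0.145 ] [0.4849 0.2409 0.12  ] hole [0.483  0.2383 0.056 ]
spout z143 [0.5319 0.04   0.143 ]
(array([0.5291, 0.0442, 0.1492]), [np.float64(0.0013642124252162327), np.float64(0.0013642124252163893)]) (array([0.5269, 0.0448, 0.1489]), [np.float64(0.0035221940227676165), np.float64(0.003522194022767424)]) (array([0.5272, 0.0443, 0.1488]), [np.float64(0.0032534015935088835), np.float64(0.0007325536497146328), np.float64(0.0038235804009190727)])
xyz [[0.28, 0.1, 0.4], [0.27, 0.09, 0.4], [0.28, 0.1, 0.39], [0.28, 0.1, 0.4], [0.0, 0.0, 0.38], [0.0, 0.0, 0.38], [0.0, 0.0, 0.38], [0.0, 0.0, 0.38]] 
rot [[0.0, 0.0, 0.0], [0.0, 0.0, 0.0], [0.0, 0.0, 0.0], [0.0, -0.01, 0.01], [0.0, 0.0, 0.0], [0.0, 0.0, 0.0], [0.0, 0.0, 0.0], [0.0, 0.0, 0.0]]
max 0.4 end [0.4836 0.239  0.114 ] [-3.1414  0.0005  3.1411]
```

{"name": "servo_tool", "arguments": {
  "xyz": [
    [0.28, 0.1, 0.4],
    [0.27, 0.09, 0.4],
    [0.28, 0.1, 0.39],
    [0.28, 0.1, 0.4],
    [0, 0, 0.38],
    [0, 0, 0.38],
    [0, 0, 0.38],
    [0, 0, 0.38]
  ],
  "delta_rot": [
    [0, 0, 0],
    [0, 0, 0],
    [0, 0, 0],
    [0, 0, 0],
    [0, 0, 0],
    [0, 0, 0],
    [0, 0, 0],
    [0, 0, 0]
  ]
}}

```text
time_s: 12.05
eef_pos: [0.4837, 0.2391, 0.1139]
orientation: [3.142, 0.0, -3.141]
ft_force: [-0.5, -0.2, -0.1]
width: 0.0599
```

{"name": "servo_tool", "arguments": {
  "xyz": [
    [0, 0, 0],
    [0, 0, 0],
    [0, 0, 0],
    [0, 0, 0],
    [0, 0, 0]
  ],
  "delta_rot": [
    [0, 0, 0],
    [0, 0, 0],
    [0, 0, 0],
    [0, 0, 0],
    [0, 0, 0]
  ],
  "jaw": 10
}}

```text
time_s: 12.68
eef_pos: [0.4846, 0.2398, 0.1152]
orientation: [3.141, 0.002, -3.14]
ft_force: [-0.8, -0.3, 6.9]
width: 0.0234
```

{"name": "servo_tool", "arguments": {
  "xyz": [
    [0, 0, -0.3],
    [0, 0, -0.5],
    [0, 0, -0.5],
    [0, 0, -0.5],
    [0, 0, -0.5],
    [0, 0, -0.3],
    [0, 0, 0]
  ],
  "delta_rot": [
    [0, 0, 0],
    [0, 0, 0],
    [0, 0, 0],
    [0, 0, 0],
    [0, 0, 0],
    [0, 0, 0],
    [0, 0, 0]
  ]
}}

```text
time_s: 13.55
eef_pos: [0.4844, 0.2398, 0.2451]
orientation: [3.141, 0.002, -3.14]
ft_force: [-1.0, 0.3, -0.3]
width: 0.0233
```

Run:
```python
from h import *
plan([((.455,.044,.30),down(np.pi,.454),7)])
```

```text
xyz [[0.08, -0.56, -0.16], [0.08, -0.56, -0.16], [0.06, -0.56, -0.17], [0.06, -0.56, -0.17], [0.04, -0.56, -0.17], [0.03, -0.56, -0.18], [0.02, -0.56, -0.17]] 
rot [[0.0, -0.54, 0.0], [0.0, -0.54, 0.0], [0.0, -0.54, 0.0], [0.0, -0.53, 0.01], [0.0, -0.54, 0.0], [0.01, -0.54, 0.0], [0.0, -0.54, 0.0]]
max 0.56 end [0.4548155  0.04376528 0.29980324] [-3.1411456   0.45413888 -3.14153202]
```

{"name": "servo_tool", "arguments": {
  "xyz": [
    [0.08, -0.56, -0.16],
    [0.08, -0.56, -0.16],
    [0.06, -0.56, -0.17],
    [0.06, -0.56, -0.17],
    [0.04, -0.56, -0.17],
    [0.03, -0.56, -0.18],
    [0.02, -0.56, -0.17],
    [0, 0, 0]
  ],
  "delta_rot": [
    [0, -0.54, 0],
    [0, -0.54, 0],
    [0, -0.54, 0],
    [0, -0.53, 0],
    [0, -0.54, 0],
    [0, -0.54, 0],
    [0, -0.54, 0],
    [0, 0, 0]
  ]
}}

```text
time_s: 14.55
eef_pos: [0.4535, 0.0424, 0.2987]
orientation: [-3.141, 0.453, 3.141]
ft_force: [0.1, 0.5, -0.4]
width: 0.0234
```

```bash
cat > ax.py <<'E'
from h import *
import sys
np.set_printoptions(precision=4,suppress=True)
p,r=pose(); s=robot.sense(); print(p,r.as_euler('xyz'),s['width'],s['ft_force'])
f=sys.argv[1]
im={c:save(c,f'{c}_{f}.png') for c in('wrist','side','top')}
for c in im:
    for n in ['spout_hole','stick','portafilter','basket']:
        for k in cams.tip_of(c,n)[:1]: print(c,n,np.round(k['position'],1),round(k['conf'],2), atz(c,k['position'],.143) if n=='spout_hole' else '')
print('tip expected wrist/side/top',[proj(c,p+r.apply([0,0,.109])) for c in im])
cv2.imwrite(f'pics/both_{f}.png',cv2.cvtColor(np.hstack([cv2.resize(im['wrist'][:, :],(500,375)),cv2.resize(im['side'][150:290,240:380],(300,300))[:,:] if 0 else cv2.copyMakeBorder(cv2.resize(im['side'][150:290,240:380],(300,300)),0,75,0,0,0)]),cv2.COLOR_RGB2BGR))
E
python3 ax.py e
```

```text
[0.4535 0.0424 0.2987] [-3.1413  0.4531  3.1406] 0.023401199342029663 [ 0.1001  0.4694 -0.4407]
wrist spout_hole [325.2 220.1] 0.57 [0.5321 0.0451 0.143 ]
wrist stick [325.6 241.9] 0.84 
wrist basket [325.7 206. ] 0.55 
side spout_hole [309.7 219.1] 0.8 [0.5284 0.066  0.143 ]
side stick [302.2 205. ] 0.58 
side portafilter [319.3 233.4] 0.94 
top spout_hole [289.7 230.3] 0.64 [0.5327 0.0459 0.143 ]
top stick [288.6 241.2] 0.84 
top portafilter [289.1 220. ] 0.82 
top basket [286.6 218.8] 0.48 
tip expected wrist/side/top [array([322.0799, 239.0629]), array([301.0783, 205.0006]), array([289.9874, 244.0418])]
```

View pics/both_e.png

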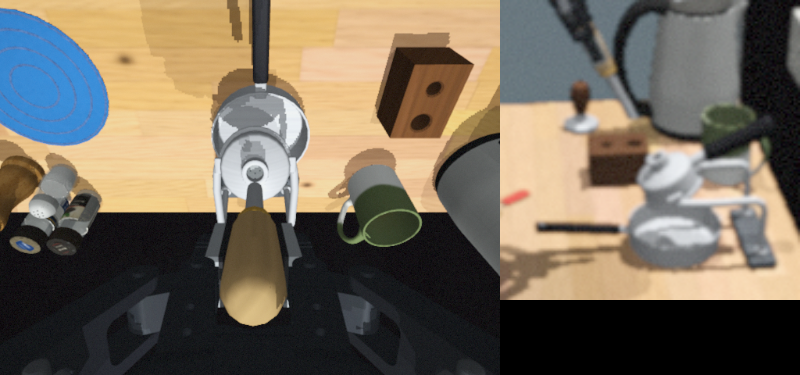

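The wrist view shows the stick's tip at (326,238) and the spout hole at (325,219). The head is symmetric about the same column, so the axis has no noticeable yaw. Next I'll compute the relative correction.

```bash
cat > rel.py <<'E'
from h import *
import sys
np.set_printoptions(precision=4,suppress=True)
def tool(px,depth): # point on wrist ray at tool-z = depth
    p,r=pose(); o,d=ray('wrist',px); o=r.inv().apply(o-p); d=r.inv().apply(d); return o+d*(depth-o[2])/d[2]
p,r=pose()
tp=tool((325.7,239),.109); S=atz('wrist',(325.2,219),.143); sp=r.inv().apply(S-p)
print('tip tool',tp,'spout tool',sp,'cam',r.inv().apply(ray('wrist',(320,240))[0]-p))
for dz in(-.003,.003): print(r.inv().apply(atz('wrist',(325.2,219),.143+dz)-p))
E
python3 rel.py
python3 - <<'E'
import sys; sys.path.insert(0,'.')
import cv2
im=cv2.imread('pics/wrist_e.png')[140:300,246:406]
cv2.imwrite('pics/crop_e.png',cv2.resize(im,(640,640),interpolation=cv2.INTER_CUBIC)[:600])
E
```

```text
tip tool [0.0011 0.0008 0.109 ] spout tool [-0.001   0.0007  0.174 ] cam [ 0.0669 -0.0003 -0.1261]
[-0.0019  0.0007  0.1777]
[-0.0002  0.0007  0.1702]
```

View pics/crop_e.png

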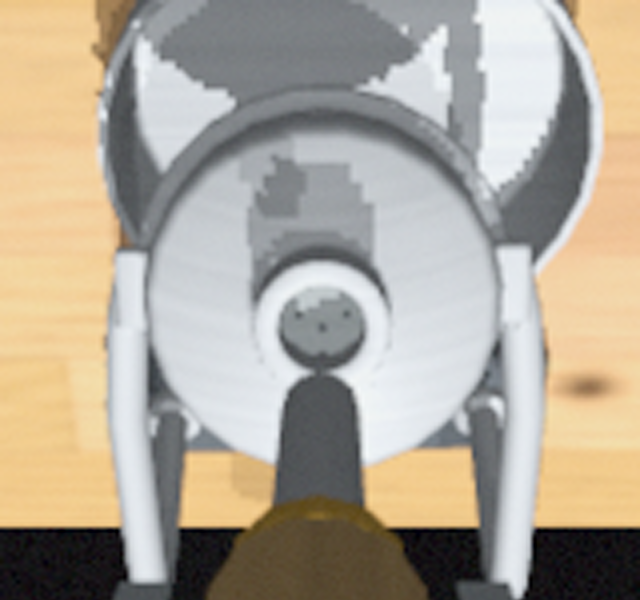

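The crop refines this: hole centre at crop (322,327), i.e. pixel (326.5,221.8), and tip centre at about crop (320,411), i.e. (326.1,242.8). The head is centred laterally.

```bash
sed -i 's/(325.7,239)/(326.1,242.8)/; s/(325.2,219)/(326.5,221.8)/g' rel.py; python3 rel.py; python3 -c "
from h import *
print(cal('wrist')[0])"
```

```text
tip tool [-0.0013  0.0011  0.109 ] spout tool [-0.0035  0.0017  0.1752] cam [ 0.0669 -0.0003 -0.1261]
[-0.0044  0.0017  0.179 ]
[-0.0026  0.0017  0.1715]
[[397.27841902   0.         324.11590194]
 [  0.         397.27841902 238.07576475]
 [  0.           0.           1.        ]]
```

{"name": "servo_tool", "arguments": {
  "xyz": [
    [-0.04, 0.01, 0.2],
    [0, 0, 0.3],
    [0, 0, 0.3],
    [0, 0, 0.2],
    [0, 0, 0]
  ],
  "delta_rot": [
    [0, 0, 0],
    [0, 0, 0],
    [0, 0, 0],
    [0, 0, 0],
    [0, 0, 0]
  ]
}}

```text
time_s: 15.92
eef_pos: [0.4782, 0.0442, 0.2541]
orientation: [3.141, 0.451, -3.14]
ft_force: [-0.0, -1.8, -0.4]
width: 0.0231
```

Run:
```python
from h import *
p,r=pose(); s=robot.sense(); print(p,r.as_euler('xyz'),s['ft_force'])
im=save('wrist','w5.png')[150:310,246:406]
cv2.imwrite('pics/crop5.png',cv2.cvtColor(cv2.resize(im,(600,600),interpolation=cv2.INTER_CUBIC),cv2.COLOR_RGB2BGR))
```

```text
[0.4782043  0.04423247 0.25414964] [ 3.14142302  0.45104471 -3.14025835] [-0.04950173 -1.83803297 -0.43217535]
```

View pics/crop5.png

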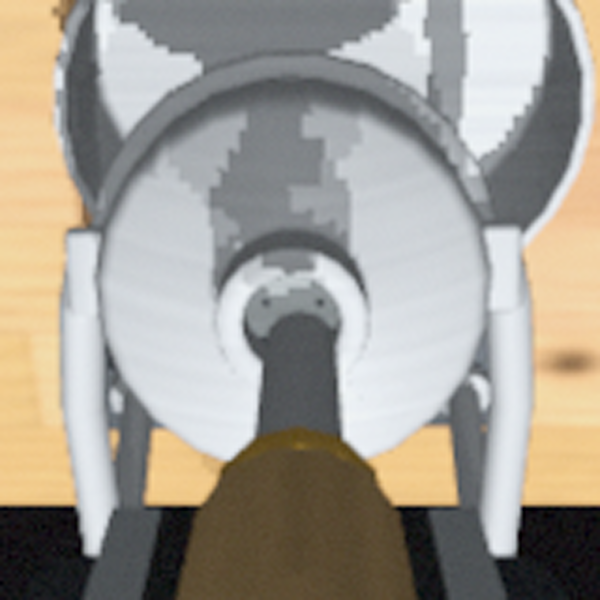

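The crop shows the hole centred at about (292,322), i.e. pixel (324.0,235.9), and the tip at (300,351), i.e. (326.0,243.6).

Run:
```python
import re
exec(open('rel.py').read().split("p,r=pose()\ntp")[0])
print(tool((326,243.6),.109)); 
for d in(.124,.127,.130): print(d,tool((324,235.9),d), pose()[0]+pose()[1].apply(tool((324,235.9),d)))
```

```text
[-0.0018  0.001   0.109 ]
0.124 [-0.001  -0.0002  0.124 ] [0.5333 0.0441 0.1437]
0.127 [-0.0018 -0.0002  0.127 ] [0.5354 0.0441 0.1413]
0.13 [-0.0026 -0.0002  0.13  ] [0.5374 0.0441 0.139 ]
```

{"name": "servo_tool", "arguments": {
  "xyz": [
    [0.01, -0.024, 0.06],
    [0, 0, 0.1],
    [0, 0, 0.12],
    [0, 0, 0.12],
    [0, 0, 0.1],
    [0, 0, 0.1],
    [0, 0, 0]
  ],
  "delta_rot": [
    [0, 0, 0],
    [0, 0, 0],
    [0, 0, 0],
    [0, 0, 0],
    [0, 0, 0],
    [0, 0, 0],
    [0, 0, 0]
  ]
}}

```text
time_s: 16.85
eef_pos: [0.4909, 0.043, 0.2273]
orientation: [3.141, 0.452, -3.14]
ft_force: [-0.2, 0.5, -0.2]
width: 0.0234
```

Run:
```python
from h import *
p,r=pose(); s=robot.sense(); print(p,r.as_euler('xyz'),s['ft_force'],s['moment'])
im=save('wrist','w6.png')[150:310,246:406]
cv2.imwrite('pics/crop6.png',cv2.cvtColor(cv2.resize(im,(400,400),interpolation=cv2.INTER_CUBIC),cv2.COLOR_RGB2BGR))
```

```text
[0.49090635 0.04304628 0.22734867] [ 3.14148592  0.45176716 -3.14019701] [-0.21950916  0.52670576 -0.21784519] [0.02053155 0.46870944 0.07812891]
```

View pics/crop6.png

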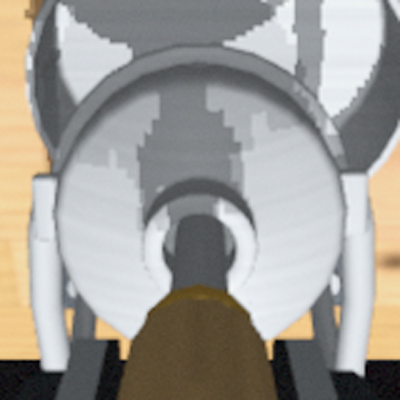

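The pin is inside the neck, centred and with no force. Advancing to the basket and pushing.

{"name": "servo_tool", "arguments": {
  "xyz": [
    [0, 0, 0.1],
    [0, 0, 0.1],
    [0, 0, 0.06],
    [0, 0, 0.06],
    [0, 0, 0.06]
  ],
  "delta_rot": [
    [0, 0, 0],
    [0, 0, 0],
    [0, 0, 0],
    [0, 0, 0],
    [0, 0, 0]
  ]
}}

```text
time_s: 17.52
eef_pos: [0.4994, 0.043, 0.2107]
orientation: [-3.142, 0.453, -3.14]
ft_force: [0.1, 0.1, -1.2]
width: 0.0228
```

{"name": "servo_tool", "arguments": {
  "xyz": [
    [0, 0, 0.06],
    [0, 0, 0.06],
    [0, 0, 0.06],
    [0, 0, 0.06]
  ],
  "delta_rot": [
    [0, 0, 0],
    [0, 0, 0],
    [0, 0, 0],
    [0, 0, 0]
  ]
}}

```text
time_s: 18.02
eef_pos: [0.5046, 0.043, 0.1997]
orientation: [3.142, 0.452, -3.14]
ft_force: [-0.4, 0.2, -0.2]
width: 0.0234
```

{"name": "servo_tool", "arguments": {
  "xyz": [
    [0, 0, 0.06],
    [0, 0, 0.06],
    [0, 0, 0.06],
    [0, 0, 0]
  ],
  "delta_rot": [
    [0, 0, 0],
    [0, 0, 0],
    [0, 0, 0],
    [0, 0, 0]
  ]
}}

```text
time_s: 18.52
eef_pos: [0.5084, 0.043, 0.1915]
orientation: [3.142, 0.452, -3.14]
ft_force: [0.0, -0.6, -0.6]
width: 0.0235
```

Run:
```python
from h import *
np.set_printoptions(precision=4,suppress=True)
p,r=pose(); s=robot.sense(); print(p,r.as_euler('xyz'),s['ft_force'])
for c in('side','top','wrist'):
    save(c,c+'7.png')
    for n in('basket','basket_mid'):
        for k in cams.tip_of(c,n)[:2]: print(c,n,k['position'],k['conf'],atz(c,k['position'],.02))
```

```text
[0.5084 0.043  0.1915] [ 3.1416  0.452  -3.1403] [ 0.0388 -0.6343 -0.6233]
side basket [316.1, 261.9] 0.77 [0.5449 0.0322 0.02  ]
side basket [276.8, 209.4] 0.37 [0.4524 0.3645 0.02  ]
side basket_mid [323.3, 258.3] 0.81 [0.5683 0.0485 0.02  ]
top basket [290.3, 219.6] 0.56 [0.5649 0.0507 0.02  ]
top basket [210.6, 250.4] 0.31 [0.4886 0.2483 0.02  ]
top basket_mid [288.8, 222.3] 0.39 [0.5582 0.0544 0.02  ]
wrist basket [324.4, 162.3] 0.89 [0.5448 0.0431 0.02  ]
wrist basket [608.4, 92.8] 0.4 [0.4929 0.2276 0.02  ]
wrist basket_mid [325.0, 174.4] 0.59 [0.5551 0.0436 0.02  ]
```

Run:
```python
import cv2,numpy as np
a=cv2.imread('pics/side7.png')[195:305,250:390];b=cv2.imread('pics/wrist7.png')[110:270,200:440]
cv2.imwrite('pics/c7.png',np.hstack([cv2.resize(a,(420,330),interpolation=2),cv2.resize(b,(380,330),interpolation=2)]))
```

```text
(no output)
```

View pics/c7.png

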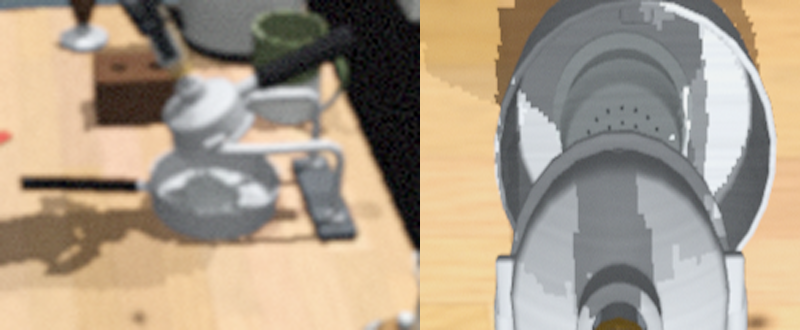

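The basket lies bottom up in the pan (right crop, around (625,105)). Withdrawing the stick.

{"name": "servo_tool", "arguments": {
  "xyz": [
    [0, 0, -0.2],
    [0, 0, -0.35],
    [0, 0, -0.4],
    [0, 0, -0.4],
    [0, 0, -0.4],
    [0, 0, -0.4],
    [0, 0, -0.2]
  ],
  "delta_rot": [
    [0, 0, 0],
    [0, 0, 0],
    [0, 0, 0],
    [0, 0, 0],
    [0, 0, 0],
    [0, 0, 0],
    [0, 0, 0]
  ]
}}

```text
time_s: 19.85
eef_pos: [0.4568, 0.043, 0.2989]
orientation: [-3.141, 0.454, -3.14]
ft_force: [0.6, -1.1, -0.5]
width: 0.0236
```

Run:
```python
from h import *
plan([((.4846,.2398,.245),R.from_euler('xyz',[3.141,.002,-3.14]),8)])
```

```text
xyz [[0.0, 0.49, 0.15], [-0.02, 0.49, 0.15], [-0.02, 0.5, 0.15], [-0.03, 0.49, 0.15], [-0.04, 0.49, 0.15], [-0.04, 0.49, 0.15], [-0.06, 0.49, 0.14], [-0.06, 0.5, 0.14]] 
rot [[0.0, 0.47, 0.0], [0.0, 0.47, 0.0], [0.0, 0.47, 0.0], [0.0, 0.47, 0.0], [0.0, 0.47, 0.0], [-0.01, 0.48, 0.0], [0.0, 0.47, 0.0], [0.0, 0.47, 0.0]]
max 0.5 end [0.48470407 0.24000895 0.24486431] [ 3.14060849e+00  1.65625301e-03 -3.14000785e+00]
```

{"name": "servo_tool", "arguments": {
  "xyz": [
    [0, 0.49, 0.15],
    [-0.02, 0.49, 0.15],
    [-0.02, 0.5, 0.15],
    [-0.03, 0.49, 0.15],
    [-0.04, 0.49, 0.15],
    [-0.04, 0.49, 0.15],
    [-0.06, 0.49, 0.14],
    [-0.06, 0.5, 0.14]
  ],
  "delta_rot": [
    [0, 0.47, 0],
    [0, 0.47, 0],
    [0, 0.47, 0],
    [0, 0.47, 0],
    [0, 0.47, 0],
    [0, 0.48, 0],
    [0, 0.47, 0],
    [0, 0.47, 0]
  ]
}}

```text
time_s: 20.85
eef_pos: [0.485, 0.2409, 0.2431]
orientation: [-3.141, -0.002, -3.14]
ft_force: [0.7, -0.2, -0.6]
width: 0.0231
```

{"name": "servo_tool", "arguments": {
  "xyz": [
    [0, 0, 0.5],
    [0, 0, 0.4],
    [0, 0, 0.1],
    [0, 0, 0]
  ],
  "delta_rot": [
    [0, 0, 0],
    [0, 0, 0],
    [0, 0, 0],
    [0, 0, 0]
  ]
}}

```text
time_s: 21.35
eef_pos: [0.485, 0.24, 0.1936]
orientation: [-3.142, 0.0, -3.14]
ft_force: [0.0, 0.2, -0.8]
width: 0.0232
```

Run:
```python
from h import *
p,r=pose(); s=robot.sense(); print(p,r.as_euler('xyz'),s['ft_force'],'err mm',(np.array([.4845,.2398,.1952])-p)*1e3)
im=save('wrist','w8.png'); 
for k in cams.tip_of('wrist','stick_hole')[:1]+cams.tip_of('wrist','stick')[:1]: print(k,atz('wrist',k['position'],.056))
print('goal px',proj('wrist',(.4837,.2389,.056)),'tip px',proj('wrist',p+r.apply([0,0,.109])))
cv2.imwrite('pics/crop8.png',cv2.cvtColor(cv2.resize(im[150:310,246:406],(480,480),interpolation=2),cv2.COLOR_RGB2BGR))
```

```text
[0.48496796 0.23997596 0.19363999] [-3.14157118e+00  3.66899515e-05 -3.14025196e+00] [ 0.04526709  0.21677835 -0.82805182] err mm [-0.4679551  -0.17595652  1.56000637]
{'position': [327.3, 242.5], 'conf': 0.68} [0.49480069 0.24214267 0.056     ]
goal px [322.63413255 226.94200717] tip px [324.23025312 240.15309672]
```

View pics/crop8.png

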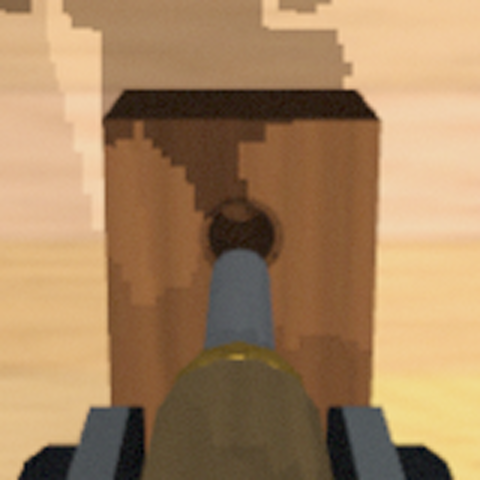

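The crop shows the hole centre at (241,231), i.e. pixel (326.3,227), and the tip at (240,279), i.e. (326,243).

Run:
```python
exec(open('rel.py').read().split("p,r=pose()\ntp")[0])
print(tool((326,243),.109),tool((326.3,227),.1376))
```

```text
[-0.0013  0.001   0.109 ] [0.0018 0.0013 0.1376]
```

{"name": "servo_tool", "arguments": {
  "xyz": [
    [0.03, 0, 0],
    [0, 0, 0.2],
    [0, 0, 0.2],
    [0, 0, 0.12],
    [0, 0, 0.08],
    [0, 0, 0.08],
    [0, 0, 0]
  ],
  "delta_rot": [
    [0, 0, 0],
    [0, 0, 0],
    [0, 0, 0],
    [0, 0, 0],
    [0, 0, 0],
    [0, 0, 0],
    [0, 0, 0]
  ]
}}

```text
time_s: 22.38
eef_pos: [0.4833, 0.24, 0.1591]
orientation: [-3.142, -0.0, -3.14]
ft_force: [0.1, 0.8, -0.8]
width: 0.0231
```

Run:
```python
from h import *
p,r=pose(); s=robot.sense(); print(p,r.as_euler('xyz'),s['ft_force'],s['moment'])
save('wrist','w9.png')
```

```text
[0.48332882 0.23997762 0.15913483] [-3.14150436e+00 -2.60597490e-04 -3.14018819e+00] [ 0.10494102  0.83304531 -0.76982876] [ 0.02107904 -0.03675207  0.04251198]
```

{"name": "servo_tool", "arguments": {
  "xyz": [
    [0, 0, 0.1],
    [0, 0, 0.1],
    [0, 0, 0]
  ],
  "delta_rot": [
    [0, 0, 0],
    [0, 0, 0],
    [0, 0, 0]
  ]
}}

```text
time_s: 22.8
eef_pos: [0.4832, 0.2399, 0.1489]
orientation: [-3.141, -0.001, -3.14]
ft_force: [-0.3, 0.4, -0.6]
width: 0.0233
```

{"name": "servo_tool", "arguments": {
  "xyz": [
    [0, 0, 0.2],
    [0, 0, 0.2],
    [0, 0, 0.16],
    [0, 0, 0.04],
    [0, 0, 0.02],
    [0, 0, 0]
  ],
  "delta_rot": [
    [0, 0, 0],
    [0, 0, 0],
    [0, 0, 0],
    [0, 0, 0],
    [0, 0, 0],
    [0, 0, 0]
  ]
}}

```text
time_s: 23.55
eef_pos: [0.4835, 0.24, 0.1185]
orientation: [3.141, 0.0, -3.14]
ft_force: [-0.3, -0.6, -0.3]
width: 0.0233
```

{"name": "servo_tool", "arguments": {
  "xyz": [
    [0, 0, 0.03],
    [0, 0, 0.02],
    [0, 0, 0]
  ],
  "delta_rot": [
    [0, 0, 0],
    [0, 0, 0],
    [0, 0, 0]
  ]
}}

```text
time_s: 23.92
eef_pos: [0.4834, 0.24, 0.1158]
orientation: [-3.142, -0.0, -3.14]
ft_force: [-0.3, 0.2, -0.3]
width: 0.0231
```

{"name": "servo_tool", "arguments": {
  "xyz": [
    [0, 0, 0],
    [0, 0, 0],
    [0, 0, 0],
    [0, 0, 0],
    [0, 0, -0.3],
    [0, 0, -0.8],
    [0, 0, -0.9],
    [0, 0, -0.9]
  ],
  "delta_rot": [
    [0, 0, 0],
    [0, 0, 0],
    [0, 0, 0],
    [0, 0, 0],
    [0, 0, 0],
    [0, 0, 0],
    [0, 0, 0],
    [0, 0, 0]
  ],
  "jaw": 60
}}

```text
time_s: 24.92
eef_pos: [0.4832, 0.2399, 0.2623]
orientation: [3.142, 0.0, -3.14]
ft_force: [0.8, 0.1, -0.5]
width: 0.0601
```

Run:
```python
from h import *
p,r=pose(); s=robot.sense(); print(p,s['width'],s['ft_force'])
plan([((.43,.05,.25),down(np.pi),5),((.43,.05,.12),down(np.pi),3)])
```

```text
[0.48321322 0.23992356 0.2623124 ] 0.06005206359704245 [ 0.81758553  0.11554785 -0.50939914]
xyz [[0.21, -0.76, 0.05], [0.22, -0.76, 0.05], [0.21, -0.76, 0.05], [0.21, -0.76, 0.05], [0.22, -0.76, 0.05], [0.0, 0.0, 0.87], [0.0, 0.0, 0.86], [0.0, 0.0, 0.87]] 
rot [[0.0, 0.0, 0.0], [0.0, 0.0, 0.0], [0.0, 0.0, 0.01], [0.0, 0.0, 0.0], [0.0, 0.0, 0.0], [0.0, 0.0, 0.0], [0.0, 0.0, 0.0], [0.0, 0.0, 0.0]]
max 0.87 end [0.42989139 0.04987914 0.11980508] [ 3.14157677e+00  8.07224632e-05 -3.14143565e+00]
```

{"name": "servo_tool", "arguments": {
  "xyz": [
    [0.21, -0.76, 0.05],
    [0.22, -0.76, 0.05],
    [0.21, -0.76, 0.05],
    [0.21, -0.76, 0.05],
    [0.22, -0.76, 0.05],
    [0, 0, 0.8],
    [0, 0, 0.8],
    [0, 0, 0]
  ],
  "delta_rot": [
    [0, 0, 0],
    [0, 0, 0],
    [0, 0, 0],
    [0, 0, 0],
    [0, 0, 0],
    [0, 0, 0],
    [0, 0, 0],
    [0, 0, 0]
  ]
}}

```text
time_s: 25.92
eef_pos: [0.4287, 0.05, 0.1669]
orientation: [3.141, -0.004, -3.14]
ft_force: [0.3, 0.3, -0.2]
width: 0.0596
```

Run:
```python
from h import *
np.set_printoptions(precision=4,suppress=True)
p,r=pose(); print(p,r.as_euler('xyz'))
for c in ['wrist','top','side']:
    im=save(c,c+'10.png')
    for n,z in [('pan_grip',.035),('pan',.0),('basket',.02),('basket_mid',.013),('stick',.006),('stick_hole',.056)]:
        for k in cams.tip_of(c,n)[:1]: print(c,n,np.round(k['position'],1),round(k['conf'],2),atz(c,k['position'],z))
    if c=='wrist':
        g=im.max(2); m=((g<45)).astype(np.uint8); m[300:]=0
        N,L,S,C=cv2.connectedComponentsWithStats(m)
        for i in range(1,N):
            if S[i,4]>800:
                v,u=np.where(L==i); vx,vy,x0,y0=cv2.fitLine(np.c_[u,v].astype(np.float32),2,0,.01,.01).ravel()
                print('dark',S[i],C[i],vx,vy, 'world',atz('wrist',C[i],.035))
```

```text
[0.4287 0.05   0.1669] [ 3.1413 -0.004  -3.1404]
wrist pan_grip [322.3 230.7] 0.62 [0.4305 0.0485 0.035 ]
wrist pan [318.6 381.9] 0.63 [0.5746 0.0453 0.    ]
wrist basket [316.1 371.4] 0.65 [0.551  0.0436 0.02  ]
wrist basket_mid [320.2 381.8] 0.8 [0.5655 0.0468 0.013 ]
wrist stick_hole [614.7 321.9] 0.58 [0.4877 0.2431 0.056 ]
dark [ 310  149   28  151 2028] [323.3003 211.9862] 0.0031847463 -0.99999493 world [0.418  0.0492 0.035 ]
dark [ 526  259  114   41 3290] [574.2954 276.1726] 0.9940219 -0.109180965 world [0.4634 0.2248 0.035 ]
top pan_grip [288.8 220.1] 0.34 [0.5627 0.0536 0.035 ]
top pan [291.1 220.5] 0.79 [0.564  0.0496 0.    ]
top basket [287.4 224. ] 0.53 [0.554  0.0579 0.02  ]
top basket_mid [288.3 222. ] 0.42 [0.5594 0.056  0.013 ]
top stick [215.2 247.4] 0.58 [0.4962 0.2398 0.006 ]
top stick_hole [478.1 266.8] 0.69 [ 0.4486 -0.4022  0.056 ]
side pan_grip [273.4 255. ] 0.93 [0.424  0.0574 0.035 ]
side pan [324.1 261.3] 0.58 [0.5733 0.0619 0.    ]
side basket [320.9 262.8] 0.71 [0.558  0.0263 0.02  ]
side basket_mid [323.4 259.3] 0.78 [0.5696 0.0536 0.013 ]
side stick_hole [288.8 217.3] 0.93 [0.4837 0.2392 0.056 ]
```

{"name": "servo_tool", "arguments": {
  "xyz": [
    [0, 0, 0.5],
    [0, 0, 0.8],
    [0, 0, 0.8],
    [0, 0, 0.46],
    [0, 0, 0.1],
    [0, 0, 0]
  ],
  "delta_rot": [
    [0, 0, 0],
    [0, 0, 0],
    [0, 0, 0],
    [0, 0, 0],
    [0, 0, 0],
    [0, 0, 0]
  ]
}}

```text
time_s: 27.72
eef_pos: [0.4304, 0.0499, 0.0357]
orientation: [-3.142, 0.0, -3.14]
ft_force: [0.2, 0.0, 1.3]
width: 0.06
```

{"name": "servo_tool", "arguments": {
  "xyz": [
    [0, 0, 0],
    [0, 0, 0],
    [0, 0, 0],
    [0, 0, 0],
    [0, 0, 0]
  ],
  "delta_rot": [
    [0, 0, 0],
    [0, 0, 0],
    [0, 0, 0],
    [0, 0, 0],
    [0, 0, 0]
  ],
  "jaw": 5
}}

```text
time_s: 28.35
eef_pos: [0.4303, 0.05, 0.0355]
orientation: [3.141, 0.0, -3.14]
ft_force: [0.6, 1.1, 3.8]
width: 0.0162
```

Run:
```python
from h import *
np.set_printoptions(precision=4,suppress=True)
p,r=pose(); s=robot.sense(); print(p,r.as_euler('xyz'),s['width'],s['ft_force'])
pa=.1; g=np.array([.5056-.135*np.cos(pa),-.239-.135*np.sin(pa),p[2]+.002])
print(atz('top',(405,243),.001))
plan([(p+[-.002,-.08,.002],down(np.pi),3),(g,down(np.pi+pa),7)])
```

```text
[0.4303 0.05   0.0355] [ 3.1415  0.0004 -3.1401] 0.016239830315548508 [0.5722 1.1054 3.8483]
[ 0.5069 -0.2375  0.001 ]
xyz [[0.01, -0.53, -0.01], [0.02, -0.54, -0.02], [0.01, -0.53, -0.01], [0.16, -0.64, 0.0], [0.18, -0.63, 0.0], [0.18, -0.63, 0.0], [0.19, -0.63, 0.0], [0.2, -0.62, 0.0]] 
rot [[0.0, 0.0, 0.0], [0.0, 0.0, 0.01], [0.0, 0.0, 0.0], [0.0, 0.0, -0.12], [0.0, 0.0, -0.12], [0.0, 0.0, -0.12], [0.0, 0.0, -0.11], [0.0, 0.0, -0.12]]
xyz [[0.21, -0.62, 0.0], [0.21, -0.62, 0.0]] 
rot [[0.0, 0.0, -0.12], [0.0, 0.0, -0.12]]
max 0.64 end [ 0.3714 -0.2523  0.0374] [ 3.1415  0.0004 -3.0417]
```

{"name": "servo_tool", "arguments": {
  "xyz": [
    [0, -0.25, -0.03],
    [0.01, -0.45, -0.01],
    [0.02, -0.5, 0],
    [0.02, -0.5, 0],
    [0.15, -0.55, 0],
    [0.18, -0.6, 0],
    [0.18, -0.6, 0],
    [0.19, -0.6, 0]
  ],
  "delta_rot": [
    [0, 0, 0],
    [0, 0, 0],
    [0, 0, 0],
    [0, 0, 0],
    [0, 0, -0.12],
    [0, 0, -0.12],
    [0, 0, -0.12],
    [0, 0, -0.12]
  ]
}}

```text
time_s: 29.35
eef_pos: [0.3948, -0.1545, 0.0371]
orientation: [3.141, -0.001, -3.082]
ft_force: [1.9, 1.3, -1.1]
width: 0.0167
```

Run:
```python
from h import *
np.set_printoptions(precision=4,suppress=True)
p,r=pose(); s=robot.sense(); print(p,r.as_euler('xyz'),s['width'],s['ft_force'])
pa=.1; g=np.array([.506-.135*np.cos(pa),-.2385-.135*np.sin(pa),.0365])
plan([(g,down(np.pi+pa),5)])
```

```text
[ 0.3948 -0.1545  0.0371] [ 3.1413 -0.0007 -3.0823] 0.016730134468682274 [ 1.9181  1.3295 -1.1476]
xyz [[0.12, -0.38, 0.0], [0.11, -0.39, 0.01], [0.13, -0.38, 0.0], [0.12, -0.38, 0.0], [0.13, -0.38, 0.0]] 
rot [[0.0, 0.0, -0.07], [0.0, 0.0, -0.07], [0.0, 0.0, -0.06], [0.0, 0.0, -0.07], [0.0, -0.01, -0.07]]
max 0.39 end [ 0.3716 -0.2521  0.0366] [ 3.1413  0.0005 -3.0415]
```

{"name": "servo_tool", "arguments": {
  "xyz": [
    [0.12, -0.42, 0],
    [0.11, -0.42, 0],
    [0.13, -0.4, 0],
    [0.12, -0.37, 0],
    [0.1, -0.25, 0],
    [0, 0, 0.02],
    [0, 0, 0]
  ],
  "delta_rot": [
    [0, 0, -0.07],
    [0, 0, -0.07],
    [0, 0, -0.06],
    [0, 0, -0.07],
    [0, 0, -0.07],
    [0, 0, 0],
    [0, 0, 0]
  ]
}}

```text
time_s: 30.22
eef_pos: [0.3734, -0.2481, 0.0363]
orientation: [-3.141, -0.0, -3.042]
ft_force: [-1.1, -1.5, -1.4]
width: 0.0166
```

Run:
```python
from h import *
np.set_printoptions(precision=4,suppress=True)
p,r=pose(); s=robot.sense(); print(p,r.as_euler('xyz'),s['width'],s['ft_force'])
x=r.as_matrix()[:,0]; print('pan',p-.135*x)
for c in ('top','side'):
    save(c,c+'11.png')
    for n in ('pan','mat'):
        for k in cams.tip_of(c,n)[:1]: print(c,n,k['conf'],atz(c,k['position'],.001))
```

```text
[ 0.3734 -0.2481  0.0363] [-3.1415 -0.0002 -3.0423] 0.016606227347059216 [-1.1077 -1.503  -1.3568]
pan [ 0.5077 -0.2347  0.0362]
top pan 0.97 [ 0.5014 -0.2344  0.001 ]
side pan 0.56 [ 0.5016 -0.2355  0.001 ]
```

{"name": "servo_tool", "arguments": {
  "xyz": [
    [0, 0, 0.02],
    [0, 0, 0.02],
    [0, 0, 0]
  ],
  "delta_rot": [
    [0, 0, 0],
    [0, 0, 0],
    [0, 0, 0]
  ]
}}

```text
time_s: 30.9
eef_pos: [0.373, -0.2483, 0.0345]
orientation: [-3.141, -0.001, -3.042]
ft_force: [-7.7, -0.3, 9.9]
width: 0.0166
```

{"name": "servo_tool", "arguments": {
  "xyz": [
    [0, 0, 0],
    [0, 0, 0],
    [0, 0, 0],
    [0, 0, -0.3],
    [0, 0, -0.8],
    [0, 0, -1],
    [0, 0, -1],
    [0, 0, -1]
  ],
  "delta_rot": [
    [0, 0, 0],
    [0, 0, 0],
    [0, 0, 0],
    [0, 0, 0],
    [0, 0, 0],
    [0, 0, 0],
    [0, 0, 0],
    [0, 0, 0]
  ],
  "jaw": 60
}}

```text
time_s: 31.9
eef_pos: [0.3733, -0.248, 0.241]
orientation: [-3.142, 0.0, -3.042]
ft_force: [0.0, -1.5, -0.8]
width: 0.0596
```

{"name": "servo_tool", "arguments": {
  "xyz": [
    [0.5, 0.4, 0],
    [0.5, 0.4, 0],
    [0, 0, 0]
  ],
  "delta_rot": [
    [0, 0, 0],
    [0, 0, 0],
    [0, 0, 0]
  ]
}}

```text
time_s: 32.28
eef_pos: [0.3186, -0.2125, 0.2396]
orientation: [-3.141, 0.0, -3.042]
ft_force: [0.5, -1.0, 0.6]
width: 0.0597
```

Run:
```python
from h import *
np.set_printoptions(precision=4,suppress=True)
s=robot.sense(); print(s['eef_pos'],s['width'],s['ft_force'])
for c in ('top','side','wrist'):
    save(c,c+'12.png')
    for n,z in [('pan',.001),('mat',.001),('basket',.02),('basket_mid',.014),('stick_hole',.056),('salt',0),('mill',0),('mug',0),('garlic',0),('lemon',0.03),('tamper',0)]:
        for k in cams.tip_of(c,n)[:1]: print(c,n,round(k['conf'],2),np.round(k['position'],1),atz(c,k['position'],z))
    for n in('stick','basket'):
      for k in cams.regions_of(c,n)[:1]: print(c,n,'region',round(k['conf'],2),np.round(k['position'],1),cv2.boundingRect(k['region'].astype(np.uint8)))
print('upright stick top/ring expected',[(proj(c,(.4832,.24,.151)),proj(c,(.4832,.24,.08))) for c in('top','side')])
```

```text
[ 0.3186 -0.2125  0.2396] 0.05969056954905952 [ 0.5149 -1.0323  0.648 ]
top pan 0.81 [405.3 247.4] [ 0.4958 -0.2382  0.001 ]
top basket 0.88 [406.  248.7] [ 0.4924 -0.2362  0.02  ]
top basket_mid 0.57 [404.4 244.7] [ 0.5024 -0.2335  0.014 ]
top stick_hole 0.63 [409.6 299.1] [ 0.3713 -0.2372  0.056 ]
top salt 0.6 [413.1 187.1] [ 0.6483 -0.2589  0.    ]
top mill 0.67 [433.6 189. ] [ 0.6434 -0.3107  0.    ]
top mug 0.75 [221.8 175.2] [0.679  0.2251 0.    ]
top garlic 0.61 [476.9 267.1] [ 0.446  -0.4185  0.    ]
top lemon 0.61 [470.2 231.2] [ 0.5353 -0.3925  0.03  ]
top tamper 0.91 [147.9 264.1] [0.4543 0.4105 0.    ]
top stick region 0.44 [473.  227.2] (462, 217, 27, 28)
top basket region 0.68 [400.1 245.9] (393, 232, 27, 27)
side pan 0.6 [313.6 332.9] [ 0.5029 -0.2384  0.001 ]
side basket 0.89 [313.  331.6] [ 0.4991 -0.2541  0.02  ]
side basket_mid 0.94 [319.3 327.5] [ 0.5168 -0.2353  0.014 ]
side stick_hole 0.68 [284.5 217.6] [0.4699 0.2384 0.056 ]
side salt 0.58 [371.8 333.4] [ 0.6422 -0.2543  0.    ]
side mill 0.93 [374.6 350.2] [ 0.6355 -0.3095  0.    ]
side mug 0.57 [350.6 232.7] [0.6846 0.2181 0.    ]
side garlic 0.95 [304.1 396.3] [ 0.4596 -0.4209  0.    ]
side lemon 0.97 [334.4 386. ] [ 0.5203 -0.4271  0.03  ]
side tamper 0.81 [276.1 210.2] [0.4515 0.3965 0.    ]
side stick region 0.63 [289.4 201.1] (284, 190, 9, 29)
side basket region 0.59 [313.2 327.2] (298, 317, 29, 22)
wrist basket 0.73 [278.3 370.7] [ 0.4891 -0.2425  0.02  ]
wrist basket_mid 0.63 [277.8 380.1] [ 0.5042 -0.2426  0.014 ]
wrist mill 0.53 [279.2 262. ] [ 0.3822 -0.2513  0.    ]
wrist garlic 0.72 [108.6 309.4] [ 0.4495 -0.4184  0.    ]
wrist basket region 0.96 [278.3 373.7] (248, 343, 66, 67)
upright stick top/ring expected [(array([201.4321, 252.6757]), array([208.5668, 252.6293])), (array([288.4058, 190.2569]), array([288.5634, 210.5486]))]
```

Run:
```python
from h import *
a,b=[cv2.imread(f'pics/{n}.png').astype(int) for n in('top0','top12')]
print('stick area diff',np.abs(a-b)[235:268,190:232].mean(), 'without stick ref',np.abs(cv2.imread('pics/top7.png').astype(int)-a)[235:268,190:232].mean())
s=robot.sense(); print(s['ft_force'],np.abs(s['qd']).max())
robot.close_job()
```

```text
stick area diff 3.594035594035594 without stick ref 12.33092833092833
[-0.22465606  0.51585177 -0.10543456] 0.0013888802740744642
the job is handed in; nothing more can be done
```

The job is done and handed in at about 33 s of the 72 s allowed. I slid the pan under the portafilter's mouth and pushed the basket out through the spout hole into the pan. The stick is back in its hole, and the pan with the basket is back on the heat mat.

**What the last checks showed:**
- **Basket:** both the overhead and side cameras found it inside the pan.
- **Pan:** it stands at about (0.50, -0.237), against a mat centre of about (0.506, -0.238).
- **Stick:** it shows upright in the side camera exactly where expected. The overhead picture around it matches the start (difference 3.6, against 12.3 with the stick removed).
- **Other things:** the network positions for the mug, salt shaker, pepper mill, garlic and tamper agreed with the start to within about 15 mm, which is detector scatter. The lemon has only a weak comparison, because one of its first detections was wrong.
- **Arm:** it was clear of everything and at rest. The highest wrist force I read was about 12 N.

**What failed or disagreed:**
- In the last overhead picture the network mistook the lemon for the stick and placed the stick hole near the pan, so I relied on the side view and the picture comparison.
- No final picture was viewed by eye, because the 12-picture limit had been reached.
- The push force never showed up in the readings taken between push steps. I saw that the basket had come free in the camera picture.

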